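# Rock the locating block out of the phone-repair jig

### The job

The white locating block is jammed between the two jaws of the small repair jig and cannot be pulled straight out. Grip it by its neck and rock it over to each side until it has pushed both jaws back and frees, then lift it out and finish still holding it, upright and steady, about two to three centimetres clear above the jig and straight over its slot. Do not disturb the phone, jar, screwdriver or screw tray beside the jig.

Things in the scene. Friction and masses are not known exactly. Their poses are not given: they have to be found in the camera images.
- jig: fixed aluminium repair jig, base 70 (x) by 150 (y) mm, 51 mm high over its jaws, rails 44 mm high along the slot. Origin: centre of its underside; z up. Slot and jaws lie along its y axis. The block's rounded foot stands in a recess 10 mm deep, its floor 4 mm above the origin; the block rocks about the line along the jig's x axis 12 mm above the origin.
- block_center (a point): white locating block, 98 mm tall, about 160 g; this point: its centre, 49 mm above its underside; axes as the jig's at the start. Seated, its underside is 4 mm above the jig's origin. Foot (radius 8), then shoulders 40 mm wide in y from 15 to 38 mm up, then the neck to grip, 26 (y) by 20 (x) mm, from 38 to 98 mm up; the top 51 mm stand above the jaws.
- jaw_left (a joint): black sliding jaw on the jig's +y side, its lip 2.7 mm over the block's shoulder (3.5 mm above it). Value: m pushed outward, 0 at start, stop 0.0045. Friction holds it (13 N to push); it stays where pushed. Leaning the block's top 9 to 10 degrees to +y pushes it about 3 mm. The block lifts out upright once both jaws are back about 3 mm.
- jaw_right (a joint): the same jaw on the jig's -y side: value in m, grows as it is pushed outward (to -y) by leaning the block's top towards -y; 0 at start, stop 0.0045.
- phone: bystander: phone lying flat, 150 x 72 x 8 mm; origin: centre of its underside, long side along its x
- jar: bystander: small closed jar, 44 mm across, 50 mm tall; origin: centre of its underside
- driver: bystander: screwdriver lying on the blue mat, 150 mm long along its x
- screw_tray: bystander: grey divided tray, 80 x 110 x 22 mm; origin: centre of its underside
Not all that is in view belongs to the job. What is shaped like the part that bears block_center but green is not meant.

How it is judged:
On the way, in this order (a step that is already met when the one before it is completed fails the run):
1. the block is rocked to one side: one jaw is pushed back by more than 2.5 mm (value of joint any of jaw_left, jaw_right above 0.0025 m), for 0.1 s.
2. and rocked to the other: both jaws are pushed back by more than 1.5 mm (value of joint each of jaw_left, jaw_right above 0.0015 m), for 0.1 s.
At the end, for the whole second after the job is handed in: The fingers hold the block, still (under 20 mm/s), upright within 0.2 rad, its underside 5 to 50 mm above the top of the jig's jaws (its centre 105 to 150 mm above the jig's origin), within 30 mm sideways of the jig's centre, touching nothing of the jig; both jaws are back by more than 1.5 mm (all of step 2 and z of block_center in the frame of jig between 0.105 and 0.15 m and horizontal distance between block_center and jig below 0.03 m and angle between block_center's own z axis and vertical below 0.2 rad and contact force between the fingers and block above 1 N and contact force between block and jig below 0.1 N and linear speed of block below 0.02 m/s and angular speed of block below 0.2 rad/s); the arm keeps its last pose, push and grip.
It fails at once if the phone is moved by more than 15 mm (distance of phone from where it was at the start of the episode above 0.015 m).
It fails at once if the small jar is moved by more than 15 mm (distance of jar from where it was at the start of the episode above 0.015 m).
It fails at once if the screwdriver is moved by more than 15 mm (distance of driver from where it was at the start of the episode above 0.015 m).
It fails at once if the screw tray is moved by more than 15 mm (distance of screw_tray from where it was at the start of the episode above 0.015 m).
It also fails if it takes over 42 s, if anything falls off the work surface, if the arm or the gripper's body presses on something with over 40 N, if the wrist force passes 120 N, or if a joint passes its speed limit or range.

### The arm

A 7-joint arm with a two-finger parallel gripper is mounted at the origin on the work surface. World frame = base frame: x ahead of the robot, y to its left, z up, the work surface at z = 0. Lengths are in m, angles in rad, forces in N, time in s.
With the tool pointing down it reaches from about 0.35 to 0.9 m from the base axis. Payload 7.2 kg.
Tool frame: the origin (TCP) lies on the centre line of the jaws, within the pads' length; the fingertips stand 25 mm ahead of it and the grasp point (between the pads) lies 6 mm ahead of it; z points along the fingers, y is the line along which they close (so a half turn about z gives the same grasp; the last joint's range is limited). The gripper opens to 88 mm and grips with 3 to 60 N. Pads are 20 mm wide; open, the fingers measure 115 mm over their backs; the gripper's body (75 mm by 178 mm) begins 61 mm behind the grasp point.
Start: joints at [-1.22, 0.411, -0.013, 1.596, 0.006, 1.134, -0.082], TCP at [0.254, 0.571, 0.248] pointing down, gripper open.
Joint ranges: [-2.95, 2.95], [-0.29, 1.99], [-1.47, 1.44], [0.14, 2.54], [-1.03, 4.17], [0.13, 1.85], [-2.86, 2.86]. Speed limits (rad/s): [2.39, 2.39, 3.01, 3.01, 3.14, 3.14, 3.14].

### API

Orientations are given as a unit quaternion [x, y, z, w].
In Python, from rig import manip gives the robot as it stands.
- The arm moves only by the tool servo_tool, never from a script. Its argument "rows" is a list of rows, each a list of 7 numbers: the closure in counts, from 0 (fully open) to 255 (shut), then the shift along the world's x, y, z in mm, then the turn, a rotation vector about the world's x, y, z in rad. A call has 1 to 8 rows; each row is the pose to reach, as a shift and turn from the pose commanded when the call began; what a row does not reach only later rows make up. A row lasts 1/10 s, in which the tool goes at most 50 mm and 8.59 degrees, less where a joint would pass 70% of its speed; a pose out of reach is approached as far as the arm can. A call with a gripper value outside its range is refused whole. The fingers move at their own pace and stop on an object; the grip force is fixed at half the most. Time passes only in rows, so rows that repeat a pose let the fingers close. It gives the time, the measured TCP pose, the force, the opening and the grip force at its end, in the units of the state.
- manip.observe(): the state, without advancing time (a new reading comes with each control period).
- manip.capture(name): name is "scene" or "top" or "wrist"; returns the picture (400x640x3 uint8, red, green, blue); there is no depth.
- manip.camera_params(name): a dict with "intrinsics" (3x3 intrinsics, pixels), "k1" (the pictures are not rectified: a ray, as slopes to the right and down, at radius r is drawn at 1 + k1 r^2 times it, then the intrinsics apply), "eye" and "attitude" of the camera in the world. Camera axes: x right, y down, z forward; pixel columns grow to the right and rows downward; lengths in m; the calibration is good to about 2 mm. A picture is of the moment at which its call begins: read the wrist's pose just before it. camera_params takes no time and is no camera call; for the wrist camera it gives the pose at the moment of the call.
- manip.hand_in(): hands the job in; it is judged then, once.
Trained networks look in the newest picture that a camera, given by its name, has taken for a name from the list of things; names that differ only in an ending like _2 or _b are one class to them, and where a whole thing is asked for, a point or a joint stands for the part that bears it (a point fixed in the world has none). Each returns a list of dicts, best first, with "score" (0 to 1); they miss things now and then, are a little off and sometimes report something else, mostly with a low value. They report only what shows in the picture. A call takes as long as a camera call. They do not tell look-alikes from the thing itself.
- manip.spot_in(camera, name): "position" ([row, column] in pixels, amid what is visible of it).
The state is a dict: "clock": time; "joint_positions": joint angles; "qd": joint speeds; "effort": joint torques, N m; "tcp_pos": TCP position; "tool_rot": TCP orientation; "contact_force": force on the tool from outside, world axes, zero at the start; "ft_torque": the same for the moment, N m; "gripper_width": finger opening in m; "finger_force": force on a finger pad.
Only numpy, scipy, OpenCV 4.12 (cv2) and the standard library are available. Lean on these libraries where they do the work, as an engineer would, in place of code of your own. Each camera call takes 0.05 s, during which the arm holds its last target. There are 200 camera calls.

## Working session

There is one attempt and no reset: what is moved stays moved. The work goes in short steps, Python scripts to look and compute and a tool call to move; the robot and the scene stay as the last step left them, time stands still between calls to the robot, and variables do not carry over. Pictures are saved under pics/ and viewed, at most 10 in all, crops included, and the job is handed in when it is done.

Besides the shell and the picture viewer there is one more tool, called after "Emit:" by a JSON object that holds its "fn" and its "kwargs". servo_tool: Moves the arm, as the interface text tells. Its arguments: {"type":"object","properties":{"rows":{"type":"array"}},"required":["rows"]}

```bash
mkdir -p pics
cat > h.py <<'E'
import numpy as np, cv2
from scipy.spatial.transform import Rotation as R
from rig import manip
def cam(n):
    p=manip.camera_params(n); A=np.array(p["attitude"])
    Rm=R.from_quat(A).as_matrix() if A.size==4 else A.reshape(3,3)
    return np.array(p["intrinsics"]),p["k1"],np.array(p["eye"]),Rm
def ray(n,rc,c=None):
    K,k,e,Rm=c or cam(n)
    d=np.array([(rc[1]-K[0,2])/K[0,0],(rc[0]-K[1,2])/K[1,1]]); u=d.copy()
    for _ in range(20): u=d/(1+k*(u@u))
    return e,Rm@np.array([u[0],u[1],1])
def at_z(n,rc,z,c=None):
    e,d=ray(n,rc,c); return e+d*(z-e[2])/d[2]
def proj(n,P,c=None):
    K,k,e,Rm=c or cam(n); q=Rm.T@(np.array(P)-e); u=q[:2]/q[2]; u=u*(1+k*(u@u))
    return [K[1,1]*u[1]+K[1,2],K[0,0]*u[0]+K[0,2]]
def snap(n,f):
    im=np.array(manip.capture(n)); cv2.imwrite("pics/"+f,im[:,:,::-1]); return im
E
python3 - <<'E'
from h import *
a=snap("scene","s0.png");b=snap("top","t0.png")
cv2.imwrite("pics/both.png",cv2.resize(np.vstack([a,b]),(480*1,600))[:,:,::-1])
for n in ("scene","top"):
    print(n,manip.camera_params(n))
    for t in ("jig","block_center","jaw_left","phone","jar","driver","screw_tray"):
        print(t,[(np.round(d["position"]).tolist(),round(d["score"],2),np.round(at_z(n,d["position"],.05),3).tolist()) for d in manip.spot_in(n,t)])
print(manip.observe())
E
```

```text
scene {'intrinsics': array([[470.72753313,   0.        , 307.48978719],
       [  0.        , 470.72753313, 191.73906431],
       [  0.        ,   0.        ,   1.        ]]), 'k1': 0.014522295690794381, 'eye': array([ 1.1980408 , -0.30559522,  0.83378414]), 'attitude': array([ 0.81345364,  0.45931532, -0.18097471, -0.3075236 ])}
jig [([192.0, 328.0], 0.72, [0.617, 0.083, 0.05])]
block_center [([135.0, 375.0], 0.8, [0.515, 0.288, 0.05]), ([176.0, 328.0], 0.79, [0.576, 0.11, 0.05]), ([227.0, 317.0], 0.77, [0.688, 0.012, 0.05]), ([160.0, 313.0], 0.18, [0.512, 0.107, 0.05])]
jaw_left [([180.0, 338.0], 0.53, [0.598, 0.124, 0.05])]
phone [([218.0, 256.0], 0.93, [0.6, -0.086, 0.05]), ([195.0, 329.0], 0.18, [0.625, 0.08, 0.05])]
jar [([218.0, 366.0], 0.87, [0.719, 0.113, 0.05])]
driver [([177.0, 391.0], 0.74, [0.651, 0.232, 0.05]), ([192.0, 328.0], 0.49, [0.618, 0.084, 0.05])]
screw_tray [([163.0, 312.0], 0.68, [0.519, 0.103, 0.05])]
top {'intrinsics': array([[403.47372343,   0.        , 314.61318177],
       [  0.        , 403.47372343, 200.11545883],
       [  0.        ,   0.        ,   
[... 709 characters left out ...]
ositions': array([-1.2202277 ,  0.41107322, -0.01269064,  1.59620671,  0.00559391,
        1.1342808 , -0.08219716]), 'qd': array([-0.00136932,  0.00082009, -0.0009242 ,  0.00099829, -0.00011978,
       -0.00083689, -0.00073246]), 'effort': array([-2.82193114e-04, -5.87655079e+01,  6.40581977e-01, -2.91364861e+01,
       -5.37120388e-02,  1.05396085e-02,  3.35067705e-05]), 'tcp_pos': array([0.25416329, 0.57099395, 0.24766748]), 'tool_rot': array([2.07857187e-01, 9.78159184e-01, 3.35302221e-05, 3.55157868e-06]), 'contact_force': array([-0.58361025, -0.39648512,  0.40514092]), 'ft_torque': array([ 0.00249042, -0.02865594, -0.03566165]), 'finger_force': 0.0, 'gripper_width': 0.0876860661438454}
```

View pics/t0.png

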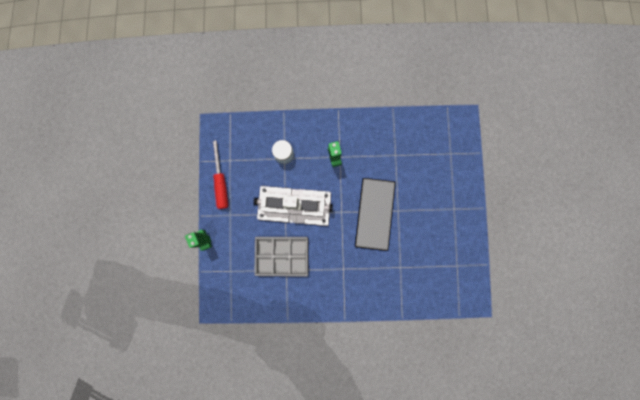

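View pics/s0.png

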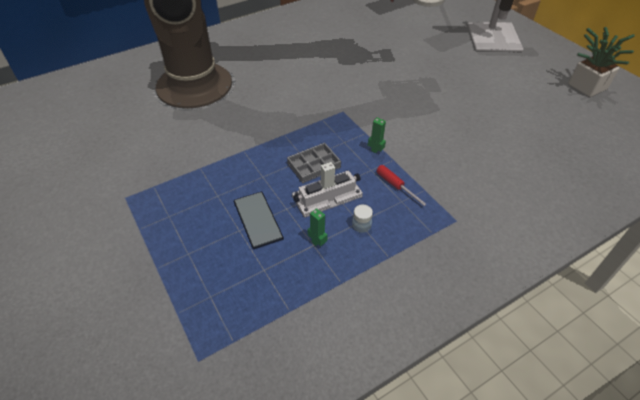

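Both pictures show the white block in the white jig, at top (row 201, col 291) and scene (176, 328). The two green look-alikes are at top (154, 336) and (240, 203). The phone, jar, driver and tray lie around the jig. The white one fits the description, and a crop will confirm it.

Run:
```python
import cv2,numpy as np
t=cv2.imread("pics/t0.png")[175:240,245:345]; s=cv2.imread("pics/s0.png")[150:225,280:380]
cv2.imwrite("pics/c0.png",np.vstack([cv2.resize(x,None,fx=4,fy=4,interpolation=cv2.INTER_CUBIC) for x in (t,s)]))
```

```text
(no output)
```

View pics/c0.png

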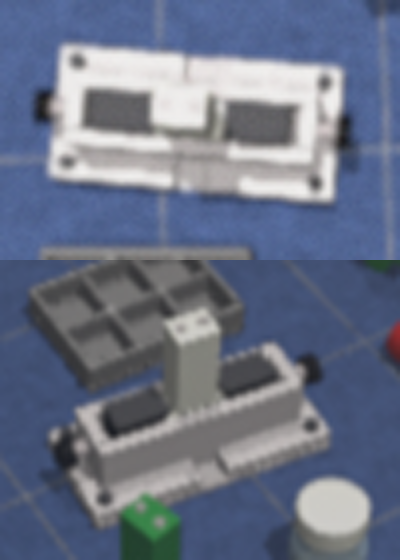

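The crop shows the white block standing between the black jaws; its top face centre is at about top (201.5, 290). That confirms it.

Run:
```python
from h import *
f=lambda x,y:(175+(y+.5)/4-.5,245+(x+.5)/4-.5)
g=lambda x,y:(150+(y-260+.5)/4-.5,280+(x+.5)/4-.5)
C=[at_z("top",f(*p),.008)[:2] for p in [(62,45),(343,68),(335,200),(48,178)]]
print(np.round(C,4),"ctr",np.mean(C,0))
for i,j in((0,1),(3,2),(1,2),(0,3)):
    d=C[j]-C[i]; print(np.linalg.norm(d),np.degrees(np.arctan2(d[1],d[0])))
print("blocktop top",at_z("top",f(180,109),.102),"scene",at_z("scene",g(192,328),.102))
S=[(43,0)]
print("jaw tops top",at_z("top",f(116,110),.051),at_z("top",f(260,122),.051))
s=manip.observe();print(R.from_quat(s["tool_rot"]).as_matrix().round(3))
```

```text
[[0.6299 0.1711]
 [0.6133 0.0212]
 [0.5434 0.0273]
 [0.5588 0.1793]] ctr [0.58636575 0.09973983]
0.15085534272990403 -96.32863570845143
0.15278271172432506 -95.78239172883686
0.07012549448068842 174.99237480748943
0.07156407238938448 173.42816924364843
blocktop top [0.58423315 0.09929221 0.102     ] scene [0.59129836 0.09777839 0.102     ]
jaw tops top [0.58977317 0.13663259 0.051     ] [0.58175061 0.0639339  0.051     ]
[[-0.914  0.407  0.   ]
 [ 0.407  0.914  0.   ]
 [ 0.     0.    -1.   ]]
```

Emit:
{"fn": "servo_tool", "kwargs": {"rows": [[0,28,-40,0,0,0,0.03],[0,56,-80,0,0,0,0.06],[0,84,-119,0,0,0,0.09],[0,112,-158,0,0,0,0.13],[0,140,-198,0,0,0,0.17],[0,168,-237,0,0,0,0.21],[0,196,-277,0,0,0,0.25],[0,220,-312,0,0,0,0.31]]}}

```text
clock: 1.6
tcp_pos: [0.4755, 0.2566, 0.248]
tool_rot: [0.054, 0.999, 0.0, 0.0]
contact_force: [0.9, 1.6, 0.0]
gripper_width: 0.0878
finger_force: 0.0
```

Emit:
{"fn": "servo_tool", "kwargs": {"rows": [[0,28,-40,-5,0,0,0],[0,56,-80,-15,0,0,0],[0,84,-119,-25,0,0,0],[0,112,-159,-38,0,0,0],[0,112,-159,-38,0,0,0],[0,112,-159,-38,0,0,0]]}}

```text
clock: 2.2
tcp_pos: [0.5864, 0.0986, 0.2091]
tool_rot: [0.056, 0.998, -0.0, -0.0]
contact_force: [0.1, 0.4, 0.1]
gripper_width: 0.088
finger_force: 0.0
```

Run:
```python
from h import *
c=cam("wrist"); a=snap("wrist","w0.png"); print(c)
for t in ("block_center","jig","jaw_left"):
    print(t,[(np.round(d["position"]).tolist(),round(d["score"],2)) for d in manip.spot_in("wrist",t)])
for z,dy in((.102,0),(.102,.013),(.102,-.013),(.051,0),(0,.075),(0,-.075)):
    print(z,dy,np.round(proj("wrist",[.5865+.105*dy,.0997+.994*dy,z],c)))
```

```text
(array([[322.61586103,   0.        , 316.96348871],
       [  0.        , 322.61586103, 206.03155266],
       [  0.        ,   0.        ,   1.        ]]), -0.02773883873067147, array([0.5206649 , 0.10688995, 0.34640267]), array([[ 0.11120591,  0.96302951,  0.24537196],
       [ 0.99379672, -0.10747746, -0.02857746],
       [-0.00114899,  0.24702783, -0.9690077 ]]))
block_center [([101.0, 532.0], 0.97), ([205.0, 318.0], 0.93), ([289.0, 244.0], 0.78)]
jig [([186.0, 319.0], 0.87)]
jaw_left [([196.0, 353.0], 0.65)]
0.102 0 [211. 318.]
0.102 0.013 [211. 334.]
0.102 -0.013 [211. 301.]
0.051 0 [197. 318.]
0 0.075 [186. 386.]
0 -0.075 [187. 249.]
```

View pics/w0.png

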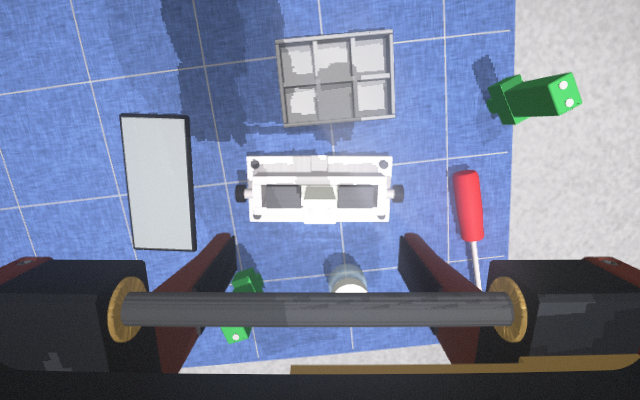

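The wrist view shows the white block in the jig near (211, 320), aligned with the image, with the fingers on either side of it. Now I'll fit its top edges.

Run:
```python
import cv2
i=cv2.imread("pics/w0.png")[145:235,230:410]
cv2.imwrite("pics/w1.png",cv2.resize(cv2.convertScaleAbs(i,alpha=.85),None,fx=4,fy=4,interpolation=cv2.INTER_CUBIC))
```

```text
(no output)
```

View pics/w1.png

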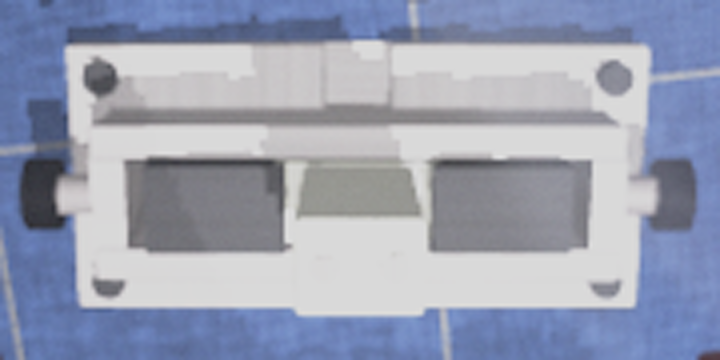

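The block's top spans cols 304–336.5 and rows 199–224. Its size fits, and its centre is about 2.5 mm to +y of the TCP. Descending.

Emit:
{"fn": "servo_tool", "kwargs": {"rows": [[0,0,2.5,-20,0,0,0],[0,0,2.5,-45,0,0,0],[0,0,2.5,-70,0,0,0],[0,0,2.5,-95,0,0,0],[0,0,2.5,-112,0,0,0],[0,0,2.5,-120,0,0,0],[0,0,2.5,-120,0,0,0],[0,0,2.5,-120,0,0,0]]}}

```text
clock: 3.2
tcp_pos: [0.5865, 0.1032, 0.0906]
tool_rot: [0.054, 0.999, 0.0, 0.001]
contact_force: [0.1, 0.3, 0.7]
gripper_width: 0.0877
finger_force: 0.0
```

Emit:
{"fn": "servo_tool", "kwargs": {"rows": [[255,0,0,0,0,0,0],[255,0,0,0,0,0,0],[255,0,0,0,0,0,0],[255,0,0,0,0,0,0],[255,0,0,0,0,0,0],[255,0,0,0,0,0,0],[255,0,0,0,0,0,0],[255,0,0,0,0,0,0]]}}

```text
clock: 4.0
tcp_pos: [0.5862, 0.1023, 0.0896]
tool_rot: [0.054, 0.999, -0.0, -0.0]
contact_force: [-2.0, -7.5, 6.8]
gripper_width: 0.0272
finger_force: 4.6
```

Emit:
{"fn": "servo_tool", "kwargs": {"rows": [[255,0.3,2.1,0,-0.04,0.004,0],[255,0.6,5.2,-0.2,-0.08,0.008,0],[255,0.9,8.2,-0.5,-0.12,0.012,0],[255,1.2,10.5,-0.9,-0.15,0.016,0],[255,1.4,12.8,-1.2,-0.18,0.019,0],[255,1.4,12.8,-1.2,-0.18,0.019,0],[255,1.4,12.8,-1.2,-0.18,0.019,0]]}}

```text
clock: 4.7
tcp_pos: [0.5876, 0.1144, 0.0884]
tool_rot: [0.054, 0.994, -0.091, -0.005]
contact_force: [0.7, -4.5, 0.9]
gripper_width: 0.0259
finger_force: 30.0
```

Run:
```python
from h import *
s=manip.observe();print(s["tcp_pos"],s["contact_force"],s["ft_torque"],s["gripper_width"],s["finger_force"],R.from_quat(s["tool_rot"]).as_matrix()[:,2])
snap("wrist","w2.png");snap("scene","s2.png")
a=cv2.imread("pics/w2.png")[130:240,230:410];b=cv2.imread("pics/s2.png")[140:220,280:380]
cv2.imwrite("pics/c2.png",np.hstack([cv2.resize(a,(480,293),interpolation=2),cv2.resize(b,(320,293),interpolation=2)]))
```

```text
[0.58764198 0.11444298 0.08837849] [ 0.72376569 -4.54226193  0.86316346] [-0.98258598 -0.24355907  0.02674087] 0.025921322743114105 30.00051587820053 [-0.0191486  -0.18078864 -0.98333555]
```

View pics/c2.png

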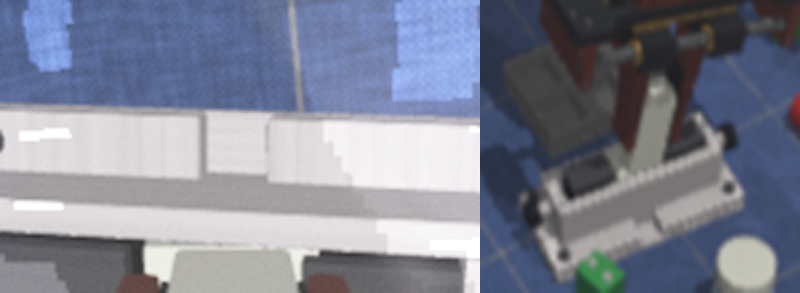

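The block leans with the gripper by about 10.4° and the grip is at 30 N. I'll go slightly further for margin, hold, then rock to the other side.

Emit:
{"fn": "servo_tool", "kwargs": {"rows": [[255,0.2,1.5,-0.3,-0.02,0.002,0],[255,0.2,1.5,-0.3,-0.02,0.002,0],[255,0.2,1.5,-0.3,-0.02,0.002,0],[255,0.2,1.5,-0.3,-0.02,0.002,0]]}}

```text
clock: 5.2
tcp_pos: [0.5877, 0.1157, 0.0882]
tool_rot: [0.054, 0.993, -0.101, -0.005]
contact_force: [-0.0, -5.8, 1.9]
gripper_width: 0.0257
finger_force: 30.0
```

Emit:
{"fn": "servo_tool", "kwargs": {"rows": [[255,-0.5,-4.6,0.8,0.06,-0.006,0],[255,-1.0,-9.2,1.3,0.12,-0.013,0],[255,-1.5,-13.8,1.6,0.18,-0.019,0],[255,-1.9,-18.4,1.5,0.24,-0.025,0],[255,-2.3,-21.5,1.3,0.28,-0.029,0],[255,-2.6,-24.6,1.0,0.32,-0.034,0],[255,-2.9,-27.6,0.5,0.36,-0.038,0],[255,-3.2,-30.6,0,0.4,-0.042,0]]}}

```text
clock: 6.0
tcp_pos: [0.5846, 0.0862, 0.0883]
tool_rot: [0.054, 0.993, 0.101, 0.005]
contact_force: [-0.8, -4.2, 0.2]
gripper_width: 0.0261
finger_force: 30.0
```

Emit:
{"fn": "servo_tool", "kwargs": {"rows": [[255,0,0,0,0,0,0],[255,0,0,0,0,0,0],[255,0,0,0,0,0,0],[255,0,0,0,0,0,0]]}}

```text
clock: 6.4
tcp_pos: [0.5847, 0.086, 0.0883]
tool_rot: [0.054, 0.994, 0.099, 0.005]
contact_force: [-2.5, -5.9, 3.0]
gripper_width: 0.0263
finger_force: 30.0
```

Run:
```python
from h import *
s=manip.observe();print(s["contact_force"],s["ft_torque"],R.from_quat(s["tool_rot"]).as_matrix()[:,2])
snap("wrist","w3.png");snap("scene","s3.png")
a=cv2.imread("pics/w3.png")[130:240,200:440];b=cv2.imread("pics/s3.png")[140:220,280:380]
cv2.imwrite("pics/c3.png",np.vstack([cv2.resize(a,(640,293),interpolation=2),cv2.resize(b,(640,300)[:1]+(300,),interpolation=2)]))
```

```text
[-2.54866427 -5.90279599  3.01932512] [-1.52379206  0.42588728  0.05054352] [ 0.02084942  0.19681183 -0.98021957]
```

View pics/c3.png

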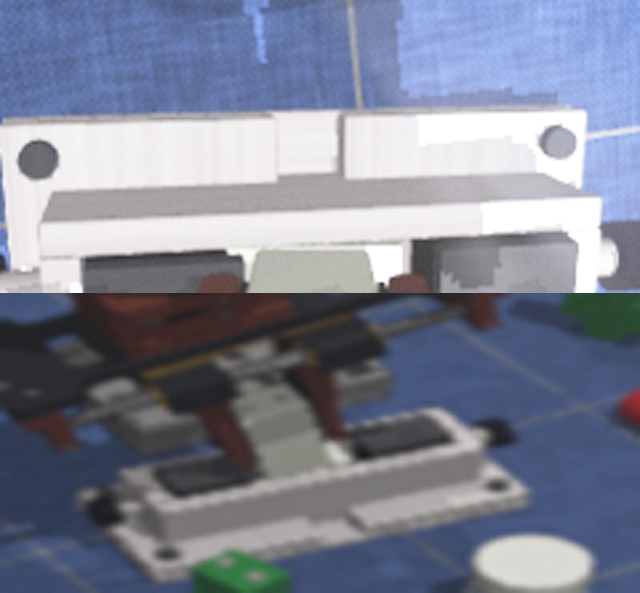

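The block leans to −y with the gripper, its shoulder raised on the +y side, and the scene is undisturbed. I'll lean slightly further with a 1 mm side correction, return upright, and test the lift.

Emit:
{"fn": "servo_tool", "kwargs": {"rows": [[255,-0.2,-2.0,-0.2,0.02,-0.002,0],[255,-0.2,-2.5,-0.3,0.02,-0.002,0],[255,-0.2,-2.5,-0.3,0.02,-0.002,0],[255,-0.2,-2.5,-0.3,0.02,-0.002,0]]}}

```text
clock: 6.9
tcp_pos: [0.5845, 0.0845, 0.088]
tool_rot: [0.054, 0.992, 0.11, 0.006]
contact_force: [-0.2, -1.1, 1.9]
gripper_width: 0.0262
finger_force: 30.0
```

Emit:
{"fn": "servo_tool", "kwargs": {"rows": [[255,0.5,4.6,0.8,-0.06,0.006,0],[255,1.0,9.2,1.3,-0.12,0.013,0],[255,1.5,13.8,1.8,-0.18,0.019,0],[255,1.8,16.8,1.8,-0.22,0.023,0],[255,1.8,16.8,1.8,-0.22,0.023,0],[255,1.8,16.8,1.8,-0.22,0.023,0]]}}

```text
clock: 7.5
tcp_pos: [0.5864, 0.1013, 0.09]
tool_rot: [0.054, 0.999, -0.0, 0.0]
contact_force: [0.1, -1.7, 4.8]
gripper_width: 0.0257
finger_force: 30.0
```

Emit:
{"fn": "servo_tool", "kwargs": {"rows": [[255,0,0,1,0,0,0],[255,0,0,2,0,0,0],[255,0,0,3,0,0,0],[255,0,0,4,0,0,0],[255,0,0,5,0,0,0],[255,0,0,6,0,0,0],[255,0,0,6,0,0,0]]}}

```text
clock: 8.2
tcp_pos: [0.5863, 0.1005, 0.0958]
tool_rot: [0.054, 0.999, 0.0, 0.0]
contact_force: [-0.1, 0.5, -0.7]
gripper_width: 0.0257
finger_force: 30.0
```

The block came up 6 mm with almost no force. Lifting to about 25 mm of clearance.

Emit:
{"fn": "servo_tool", "kwargs": {"rows": [[255,0,0,6,0,0,0],[255,0,0,16,0,0,0],[255,0,0,28,0,0,0],[255,0,0,40,0,0,0],[255,0,0,52,0,0,0],[255,0,0,60,0,0,0],[255,0,0,65,0,0,0],[255,0,0,66,0,0,0]]}}

```text
clock: 9.0
tcp_pos: [0.5864, 0.1006, 0.1624]
tool_rot: [0.054, 0.999, 0.0, 0.0]
contact_force: [-0.1, -0.0, -1.8]
gripper_width: 0.0262
finger_force: 30.0
```

Emit:
{"fn": "servo_tool", "kwargs": {"rows": [[255,0,0,0,0,0,0],[255,0,0,0,0,0,0],[255,0,0,0,0,0,0],[255,0,0,0,0,0,0],[255,0,0,0,0,0,0]]}}

```text
clock: 9.5
tcp_pos: [0.5861, 0.1004, 0.1614]
tool_rot: [0.054, 0.999, -0.0, -0.0]
contact_force: [-0.3, 0.1, -1.6]
gripper_width: 0.026
finger_force: 30.0
```

Run:
```python
from h import *
snap("wrist","w4.png");snap("scene","s4.png")
a=cv2.imread("pics/w4.png")[120:260,200:440];b=cv2.imread("pics/s4.png")[130:220,270:390]
cv2.imwrite("pics/c4.png",np.hstack([cv2.resize(a,(400,233),interpolation=2),cv2.resize(b,(400,233)[:1]+(233,),interpolation=2)]))
s=manip.observe();print(s["contact_force"],s["ft_torque"],s["qd"].round(3))
```

```text
[-0.42332797 -0.69034932 -1.8824261 ] [ 0.01467714 -0.02563722 -0.02848375] [ 0.    -0.002  0.001 -0.002  0.001  0.002 -0.001]
```

View pics/c4.png

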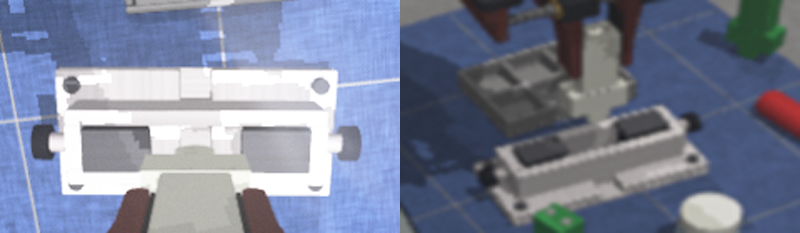

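The block hangs upright and clear over the slot, carried at its full weight (about 1.7 N). The gap between the jaws has widened evenly on both sides. Handing in.

```bash
python3 -c "
from rig import manip; print(manip.hand_in())"
```

```text
the job is handed in; nothing more can be done
None
```

I rocked the block to both sides until it came free, lifted it out, and handed the job in with it held upright and still about 25 mm above the jig, straight over the slot; no verdict came back, and I judged the jaw travel only from the camera images.

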